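Present a cast lever over its holding fixture

TASK

Get the blue holding fixture ready by swinging its clamp arm out, by the black knob, until it points along the yellow line on the plate, and leave it there. Then pick up the cast aluminium lever at its balance point (the blue dot) and hold it level above the fixture, its big ring over the thick post and its small eye over the thin pin, two to five centimetres clear above them; the lever must not touch the fixture, and the other things on the bench stay where they are. The program finishes while still holding the lever there, steady in the gripper: do not put it down or let go.

Things in the scene. Friction and masses are not known exactly. Their poses are not given: they have to be found in the camera images.
- fixture: Blue steel holding fixture, fixed to the bench. Origin on the bench midway between post and pin; its x axis runs from the thick post (at x = -85 mm) to the thin pin (at x = +85 mm). Plate 230 mm along x, from y = -105 to +40 mm, 15 mm thick. It has a white dial and a yellow line beside the clamp's pivot
- post_top (a point): top centre of the fixture's thick steel post, 21 mm in diameter, top 55 mm above the bench
- pin_top (a point): top centre of the fixture's thin steel pin, 9 mm in diameter, top 50 mm above the bench
- clamp_hinge (a point): a point on the clamp arm's upright pivot axis, 60 mm above the bench, at y = -60 mm in the fixture's frame
- clamp (a joint): angle of the swing clamp about its upright pivot, rad, 0 to 2.4: at 0 the arm points along the fixture's +y, across the place for the lever; growing values swing it clockwise seen from above; at pi/2 it points along the fixture's +x. The yellow line is at 1.75. Friction (about 0.1 N m) keeps it where it is left; it has no spring or detent
- clamp_knob (a point): centre of the part to grip of the clamp arm's black upright knob, 22 mm in diameter, 85 mm from the pivot axis; this point is 86 mm above the bench, the knob's top 104 mm, the top of the steel arm under it 60 mm. The arm is 18 mm wide with a red stripe
- lever_balance (a point): balance point (centre of mass seen from above) of the loose cast aluminium lever, in the middle of its straight bar, marked by a blue dot on top; 22 mm above the lever's underside. Axes: x along the bar toward the small eye, z up. The bar is 16 mm wide and 20 mm high, from 12 to 32 mm above the underside, and is clear from 30 mm on the ring's side of the balance point to 100 mm on the eye's side. Weight about 0.3 to 0.65 kg
- lever_ring (a point): centre of the lower mouth of the lever's big ring (50 mm outside, 25 mm hole, 40 mm high), at x = -55 mm from the balance point, level with the underside
- lever_eye (a point): centre of the lower mouth of the lever's small eye (26 mm outside, 13 mm hole, 34 mm high), at x = +115 mm from the balance point, level with the underside
- clutch_drum: heavy white clutch drum that always stands at the same place behind the lever, 164 mm in diameter and 192 mm high, origin at its foot; an obstacle: carry the lever clear of it
- gear: loose steel gear, 48 mm across and 24 mm high, a bystander
- tape: loose roll of black tape, 64 mm across and 19 mm high, a bystander
- race: loose steel bearing race, 72 mm across and 18 mm high, a bystander
- torch: loose red torch, 130 mm long and 38 mm high, a bystander

How it is judged:
By the outcome, as a careful person would: the job done as asked, in the order asked, and still so for the second after the job is handed in, while the arm keeps its last pose, push and grip.
It also fails if it takes over 56 s, if anything falls off the work surface, if the arm or the gripper's body presses on something with over 40 N, if the wrist force passes 120 N, or if a joint passes its speed limit or range.

ROBOT

A 7-joint arm with a two-finger parallel gripper is mounted at the origin on a cart in front of the work surface, level with it; the furniture and walls round the work are solid. World frame = base frame: x ahead of the robot, y to its left, z up, the work surface at z = 0. Lengths are in m, angles in rad, forces in N, time in s.
With the tool pointing down it reaches from about 0.35 to 0.9 m from the base axis. Payload 8.1 kg.
Tool frame: the origin (TCP) lies at the centre of the arm's flange, where the gripper is bolted on; the fingertips stand 178 mm ahead of it and the grasp point (between the pads) lies 159 mm ahead of it; z points along the fingers, y is the line along which they close (so a half turn about z gives the same grasp; the last joint's range is limited). The gripper opens to 92 mm and grips with 3 to 60 N. Pads are 19 mm wide; open, the fingers measure 130 mm over their backs; the gripper's body (75 mm by 190 mm) begins 47 mm behind the grasp point.
Start: joints at [-1.423, 0.434, 0.025, 1.573, -0.012, 1.134, -0.075], TCP at [0.155, 0.605, 0.405] pointing down, gripper open.
Joint ranges: [-2.62, 2.62], [-0.44, 2.09], [-1.27, 1.32], [0.08, 2.57], [-1.32, 4.46], [0.12, 2], [-2.74, 2.74]. Speed limits (rad/s): [2.22, 2.22, 3.01, 3.01, 3.14, 3.14, 3.14].

INTERFACE

Orientations are given as a rotation vector (axis times angle).
In Python, from cell import arm gives the robot as it stands. The module is installed in compiled form; this text tells all that it offers.
- The arm moves only by the shell command python3 -m inch 'ROWS' [FORCE]. ROWS is text: rows parted by semicolons, each of 5 numbers parted by spaces: the shift along the tool's x, y, z in m, then the turn about the tool's z in rad, then the finger opening in m, from 0 to 0.0918. In form: x y z roll fingers; .... A call has 1 to 5 rows; each row is the pose to reach, as a shift and turn from the pose commanded when the call began, along the tool's axes at that moment; what a row does not reach only later rows make up. A row lasts 1/10 s, in which the tool goes at most 50 mm and 8.59 degrees, less where a joint would pass 70% of its speed; a pose out of reach is approached as far as the arm can. A call with a gripper value outside its range is refused whole. The fingers move at their own pace and stop on an object; FORCE is the grip in N (left out, the last holds). Time passes only in rows, so rows that repeat a pose let the fingers close. It gives the time, the measured TCP pose, the force, the opening and the grip force at its end, in the units of the state.
- arm.observe(): the state, without advancing time (a new reading comes with each control period).
- arm.get_image(name): name is "scene" or "top" or "wrist"; returns the picture (480x640x3 uint8, red, green, blue); there is no depth.
- arm.get_calibration(name): a dict with "intrinsics" (3x3 intrinsics, pixels), "distortion" ([k1, k2, p1, p2, k3] as OpenCV has them; the pictures are not rectified), "pose" (4x4, takes a point from camera to world coordinates). Camera axes: x right, y up, looking along -z (the intrinsics and any distortion apply to the point x, -y, -z); pixel columns grow to the right and rows downward; lengths in m; the calibration is good to about 2 mm. A picture is of the moment at which its call begins: read the wrist's pose just before it. get_calibration takes no time and is no camera call; for the wrist camera it gives the pose at the moment of the call.
- arm.sign_off(): hands the job in; it is judged then, once.
Trained networks look in the newest picture that a camera, given by its name, has taken for a name from the list of things; names that differ only in an ending like _2 or _b are one class to them, and where a whole thing is asked for, a point or a joint stands for the part that bears it (a point fixed in the world has none). Each returns a list of dicts, best first, with "conf" (0 to 1); they miss things now and then, are a little off and sometimes report something else, mostly with a low value. They report only what shows in the picture. A call takes as long as a camera call.
- arm.look_for(camera, query): "point" ([row, column] in pixels, amid what is visible of it).
- arm.silhouettes(camera, query): "region" (480x640 bool, what is visible of it) and "point" ([row, column] in pixels, amid what is visible of it).
- arm.place_of(camera, query): "point" ([row, column] in pixels: a listed point, or the origin of a listed thing).
The state is a dict: "clock": time; "joints": joint angles; "dq": joint speeds; "joint_efforts": joint torques, N m; "position": TCP position; "ee_rot": TCP orientation; "force": force on the tool from outside, world axes, zero at the start; "ft_torque": the same for the moment, N m; "width": opening from 0.0 (shut) to 1.0 (fully open); "gripper_force": force on a finger pad.
Only numpy, scipy, OpenCV 4.12 (cv2) and the standard library are available. Lean on these libraries where they do the work, as an engineer would, in place of code of your own. Each camera call takes 0.05 s, during which the arm holds its last target. There are 200 camera calls.

## Working session

There is one attempt and no reset: what is moved stays moved. The work goes in short steps, Python scripts to look and compute and a shell command to move; the robot and the scene stay as the last step left them, time stands still between calls to the robot, and variables do not carry over. Pictures are saved under pics/ and viewed, at most 13 in all, crops included, and the job is handed in when it is done.

```bash
mkdir -p pics
cat > h.py <<'E'
import numpy as np, cv2
from cell import arm
from scipy.spatial.transform import Rotation as R
def ray(cam,px,cal=None):
    c=cal or arm.get_calibration(cam); K=np.array(c["intrinsics"]);D=np.array(c["distortion"]);T=np.array(c["pose"])
    u=cv2.undistortPoints(np.array([[[px[1],px[0]]]],float),K,D)[0,0]
    d=T[:3,:3]@np.array([u[0],-u[1],-1]); return T[:3,3],d/np.linalg.norm(d)
def atz(cam,px,z,cal=None):
    o,d=ray(cam,px,cal); return o+d*(z-o[2])/d[2]
def proj(cam,p):
    c=arm.get_calibration(cam);K=np.array(c["intrinsics"]);D=np.array(c["distortion"]);T=np.array(c["pose"])
    q=T[:3,:3].T@(np.array(p)-T[:3,3]); q=np.array([q[0],-q[1],-q[2]])
    r=cv2.projectPoints(q.reshape(1,1,3),np.zeros(3),np.zeros(3),K,D)[0][0,0]; return r[::-1]
def snap(cam,name):
    im=np.array(arm.get_image(cam)); cv2.imwrite(f"pics/{name}.png",im[:,:,::-1]); return im
def tri(pa,pb):
    rs=[ray("scene",pa),ray("top",pb)]
    A=sum(np.eye(3)-np.outer(d,d) for o,d in rs); b=sum((np.eye(3)-np.outer(d,d))@o for o,d in rs)
    return np.linalg.solve(A,b)
Z=dict(post_top=.055,pin_top=.05,clamp_hinge=.06,clamp_knob=.086,lever_balance=.022,lever_ring=0,lever_eye=0,clutch_drum=0,fixture=0,gear=0.012,tape=.01,race=.009,torch=.019)
E
cat > a.py <<'E'
from h import *
np.set_printoptions(precision=4,suppress=True)
s=arm.observe(); print(s)
for c in ("scene","top"): snap(c,c+"0")
for n,z in Z.items():
    for c in ("top","scene"):
        for r in arm.place_of(c,n)[:2]: print(n,c,np.round(r["point"]),round(r["conf"],2),atz(c,r["point"],z))
print(arm.observe()["clock"])
E
python3 a.py
```

```text
{'clock': 0.0, 'joints': array([-1.4226,  0.4352,  0.025 ,  1.5741, -0.0116,  1.134 , -0.0751]), 'dq': array([ 0.    ,  0.    ,  0.0011, -0.0008, -0.002 , -0.0009, -0.0002]), 'joint_efforts': array([ -0.001 , -66.7839,   0.9848, -31.4469,  -0.0605,   0.0426,
         0.0002]), 'position': array([0.1551, 0.6052, 0.4039]), 'ee_rot': array([-0.393 , -3.1169,  0.0025]), 'force': array([-0.5976, -0.4835,  0.276 ]), 'ft_torque': array([ 0.0339, -0.0395,  0.0374]), 'gripper_force': 0.0, 'width': 0.9972918358120795}
post_top top [311. 223.] 0.89 [0.418  0.1754 0.055 ]
pin_top top [242. 247.] 0.94 [0.5859 0.1287 0.05  ]
pin_top scene [280. 275.] 0.95 [0.5903 0.1243 0.05  ]
clamp_hinge top [285. 263.] 0.95 [0.4827 0.0835 0.06  ]
clamp_hinge scene [287. 310.] 0.57 [0.492  0.0847 0.06  ]
clamp_knob top [258. 229.] 0.84 [0.5418 0.1627 0.086 ]
clamp_knob scene [287. 280.] 0.44 [0.5403 0.1562 0.086 ]
clamp_knob scene [311. 290.] 0.28 [0.4628 0.1988 0.086 ]
lever_balance top [298. 380.] 0.84 [ 0.4605 -0.1969  0.022 ]
lever_balance top [306. 360.] 0.22 [ 0.4393 -0.1499  0.022 ]
lever_ring top [307. 3
[... 296 characters left out ...]
 [ 0.7144 -0.0035  0.    ]
clutch_drum scene [285. 278.] 0.51 [0.6006 0.103  0.    ]
fixture top [274. 239.] 0.67 [0.5093 0.1527 0.    ]
fixture scene [310. 292.] 0.56 [0.5044 0.1454 0.    ]
gear top [197. 303.] 0.75 [ 0.709  -0.0021  0.012 ]
gear scene [250. 280.] 0.45 [0.6894 0.0012 0.012 ]
gear scene [324. 175.] 0.25 [0.7094 0.4    0.012 ]
tape top [268. 481.] 0.74 [ 0.5414 -0.4516  0.01  ]
tape top [253. 232.] 0.58 [0.5613 0.1701 0.01  ]
race top [190. 153.] 0.89 [0.717  0.3829 0.009 ]
race top [172. 280.] 0.42 [0.7748 0.0607 0.009 ]
race scene [323. 178.] 0.51 [0.7096 0.3916 0.009 ]
torch top [171. 279.] 0.82 [0.7746 0.0623 0.019 ]
torch scene [252. 244.] 0.76 [0.7638 0.0888 0.019 ]
1.4
```

View pics/top0.png

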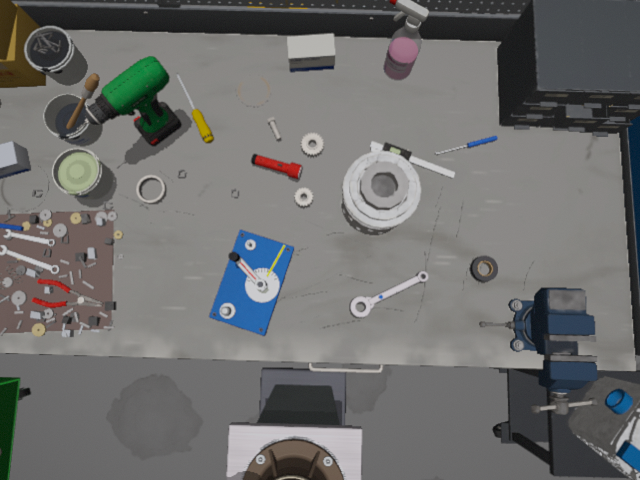

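View pics/scene0.png

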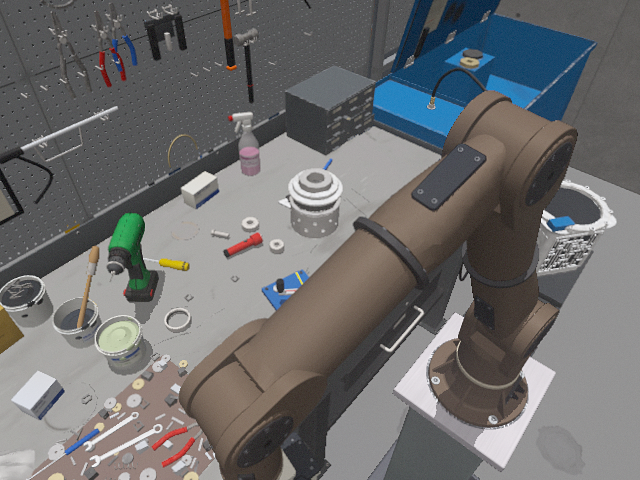

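The top view shows the lever ring at (row 307, col 361), its dot at (297, 380) and its eye at (275, 422). The fixture is at about (280, 250) with the knob at (257, 234), hinge (285, 262), post (311, 227) and pin (244, 250). The drum is at about (205, 378). In the scene view the arm hides most of this. I'll move over the fixture.

```bash
python3 -m inch '-0.19 -0.155 0 0 0.0918;-0.19 -0.155 0 0 0.0918;-0.19 -0.155 0 0 0.0918;-0.19 -0.155 0 0 0.0918;-0.19 -0.155 0 0 0.0918'; python3 -m inch '-0.19 -0.155 0 0 0.0918;-0.19 -0.155 0 0 0.0918;-0.19 -0.155 0 0 0.0918;-0.19 -0.155 0 0 0.0918;-0.19 -0.155 0 0 0.0918'; python3 -m inch '-0.07 -0.065 0 -1.18 0.0918;-0.07 -0.065 0 -1.18 0.0918;-0.07 -0.065 0 -1.18 0.0918;-0.07 -0.065 0 -1.18 0.0918;-0.07 -0.065 0 -1.18 0.0918'; python3 -m inch '0 0 0 -0.5 0.0918;0 0 0 -0.5 0.0918;0 0 0 -0.5 0.0918;0 0 0 -0.5 0.0918;0 0 0 -0.5 0.0918'
```

```text
clock: 1.9
position: [0.302, 0.4059, 0.405]
ee_rot: [0.394, 3.116, 0.001]
force: [0.3, 0.3, 0.1]
width: 0.999
gripper_force: 0.0
clock: 2.4
position: [0.4474, 0.2085, 0.4051]
ee_rot: [0.394, 3.116, 0.001]
force: [1.5, 0.7, 0.1]
width: 0.998
gripper_force: 0.0
clock: 2.9
position: [0.4982, 0.1297, 0.4048]
ee_rot: [-0.72, 3.058, 0.0]
force: [0.5, -0.6, -0.7]
width: 0.999
gripper_force: 0.0
clock: 3.4
position: [0.498, 0.1304, 0.4048]
ee_rot: [-1.448, 2.788, 0.0]
force: [-1.0, -0.6, 0.7]
width: 1.002
gripper_force: 0.0
```

```bash
cat > b.py <<'E'
from h import *
import sys
np.set_printoptions(precision=4,suppress=True)
c=arm.get_calibration("wrist"); print(arm.observe()["position"],c["pose"][:3,3])
snap("wrist",sys.argv[1])
for n in sys.argv[2:]:
    for r in arm.place_of("wrist",n)[:2]: print(n,np.round(r["point"],1),round(r["conf"],2),atz("wrist",r["point"],Z[n],c))
E
python3 b.py w1 post_top pin_top clamp_hinge clamp_knob fixture
```

```text
[0.498  0.1304 0.4048] [0.455  0.0689 0.385 ]
post_top [201.5 431.9] 0.56 [0.4194 0.1719 0.055 ]
pin_top [265.1 242.2] 0.88 [0.5831 0.1268 0.05  ]
clamp_hinge [166.3 308.6] 0.64 [0.4851 0.0901 0.06  ]
clamp_knob [279.3 293.7] 0.76 [0.5436 0.1531 0.086 ]
fixture [217.5 330.6] 0.57 [0.5019 0.1462 0.    ]
```

View pics/w1.png

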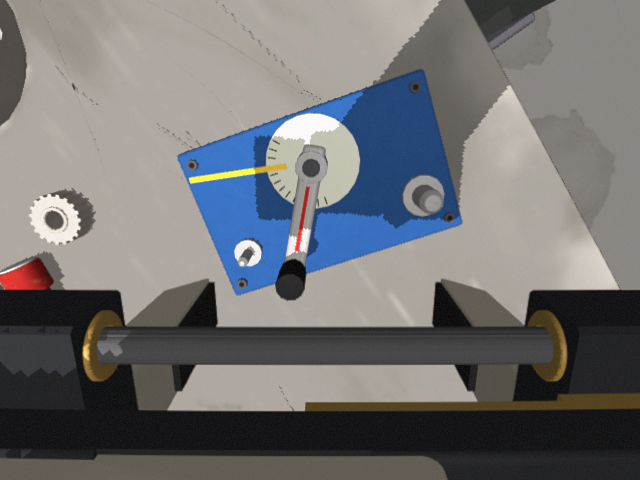

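The wrist view shows the knob at (280, 292), hinge (166, 310), post (195, 430), pin (255, 246), and the yellow line from (166, 287) to (181, 190). I'll check the line's direction, then move above the knob and descend.

```bash
python3 - <<'E'
from h import *
p=[atz("wrist",q,.015) for q in ((166,287),(181,190))]; d=p[1]-p[0]; print(p,np.degrees(np.arctan2(d[1],d[0])))
E
python3 -m inch '-0.045 -0.024 0 0.13 0.0918;-0.045 -0.024 0.04 0.13 0.0918;-0.045 -0.024 0.08 0.13 0.0918;-0.045 -0.024 0.11 0.13 0.0918;-0.045 -0.024 0.11 0.13 0.0918' 30
python3 - <<'E'
from h import *
for c in ("wrist","top"):
    for n in ("clamp_knob","clamp_hinge"):
        cal=arm.get_calibration(c); arm.get_image(c)
        for r in arm.place_of(c,n)[:2]: print(c,n,r["point"],r["conf"],atz(c,r["point"],Z[n],cal))
E
```

```text
[array([0.50485328, 0.08177955, 0.015     ]), array([0.58498416, 0.0417245 , 0.015     ])] -26.559110135477017
clock: 4.2
position: [0.5419, 0.1531, 0.291]
ee_rot: [1.26, -2.87, -0.0]
force: [-1.3, -0.2, 0.1]
width: 1.002
gripper_force: 0.0
wrist clamp_knob [282.7, 316.1] 0.57 [0.54427712 0.15032454 0.086     ]
wrist clamp_hinge [273.6, 316.4] 0.73 [0.55234517 0.15599393 0.06      ]
wrist clamp_hinge [98.5, 328.1] 0.68 [0.48433965 0.09135246 0.06      ]
top clamp_knob [258.1, 232.8] 0.73 [0.54112332 0.15446704 0.086     ]
top clamp_hinge [284.4, 263.6] 0.92 [0.4834319  0.08303716 0.06      ]
top clamp_hinge [173.1, 277.5] 0.66 [0.75579636 0.06130858 0.06      ]
```

```bash
python3 -m inch '0 0 0.03 0 0.0918;0 0 0.046 0 0.0918;0 0 0.046 0 0.03;0 0 0.046 0 0.01;0 0 0.046 0 0.01' 30;python3 -m inch '0 0 0 0 0.01;0 0 0 0 0.01;0 0 0 0 0.01;0 0 0 0 0.01;0 0 0 0 0.01'
```

```text
clock: 5.1
position: [0.544, 0.1536, 0.25]
ee_rot: [-1.263, 2.875, -0.0]
force: [-0.5, -0.5, -0.2]
width: 0.791
gripper_force: 0.0
clock: 5.6
position: [0.5435, 0.1535, 0.2488]
ee_rot: [-1.263, 2.876, 0.0]
force: [-0.3, -0.7, -0.6]
width: 0.352
gripper_force: 0.0
```

```bash
python3 -m inch '0 0 0 0 0.01;0 0 0 0 0.01;0 0 0 0 0.01';python3 -m inch '0.0004 -0.0085 0 0.1 0.01;0.0017 -0.0169 0 0.2 0.01;0.0038 -0.0251 0 0.3 0.01;0.0067 -0.0331 0 0.4 0.01;0.0104 -0.0408 0 0.5 0.01'
```

```text
clock: 5.9
position: [0.5437, 0.1535, 0.2488]
ee_rot: [-1.263, 2.876, -0.0]
force: [1.6, -0.8, -1.1]
width: 0.233
gripper_force: 30.0
clock: 6.4
position: [0.5661, 0.1178, 0.2487]
ee_rot: [0.506, -3.099, 0.0]
force: [-4.0, -0.7, 3.9]
width: 0.234
gripper_force: 30.0
```

```bash
python3 -m inch '0.0004 -0.0085 0 0.1 0.01;0.0017 -0.0169 0 0.2 0.01;0.0038 -0.0251 0 0.3 0.01;0.0067 -0.0331 0 0.4 0.01;0.0104 -0.0408 0 0.5 0.01'; python3 -m inch '0.0004 -0.0085 0 0.1 0.01;0.0017 -0.0169 0 0.2 0.01;0.0031 -0.0227 0 0.27 0.01;0.0031 -0.0227 0 0.27 0.01;0.0031 -0.0227 0 0.27 0.01'; python3 b.py w2 post_top pin_top clamp_hinge clamp_knob
python3 - <<'E'
from h import *
arm.get_image("top")
for n in ("clamp_knob","clamp_hinge"):
    for r in arm.place_of("top",n)[:2]: print(n,r["point"],r["conf"],atz("top",r["point"],Z[n]))
E
```

```text
clock: 6.9
position: [0.5686, 0.076, 0.2487]
ee_rot: [-0.276, -3.126, -0.0]
force: [-7.4, -0.3, 7.5]
width: 0.231
gripper_force: 30.0
clock: 7.4
position: [0.5614, 0.0545, 0.2487]
ee_rot: [-0.688, -3.061, 0.0]
force: [-7.3, -0.0, 8.7]
width: 0.231
gripper_force: 30.0
[0.5614 0.0545 0.2487] [0.494  0.0848 0.2291]
pin_top [261.6 485.2] 0.56 [0.582  0.1259 0.05  ]
clamp_hinge [ 90.1 325.5] 0.73 [0.483  0.0905 0.06  ]
clamp_knob [318.1 324.1] 0.97 [0.5596 0.0537 0.086 ]
clamp_hinge [284.0, 261.0] 0.78 [0.48419254 0.0892231  0.06      ]
```

View pics/w2.png

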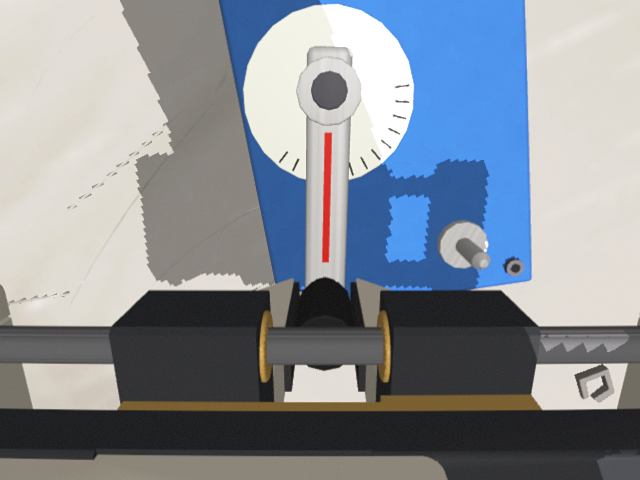

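The clamp arm at column 326 now covers the yellow line, with the knob gripped at (318, 324) and the hinge at (90, 328). I'll measure the stripe's direction and the plate's edge to get the angle.

Run:
```python
from h import *
im=cv2.imread("pics/w2.png").astype(int); b,g,r=im[...,0],im[...,1],im[...,2]
def ang(pts,z):
    P=np.array([atz("wrist",p,z)[:2] for p in pts]); vx,vy,x0,y0=cv2.fitLine(P.astype(np.float32),cv2.DIST_HUBER,0,1e-4,1e-4).ravel()
    a=np.degrees(np.arctan2(vy,vx)); return a,P[0],P[-1]
m=(r>150)&(g<70)&(b<70); m[270:]=0
pts=[(i,np.where(m[i])[0].mean()) for i in range(136,260,4) if m[i].any()]
print("stripe",ang(pts,.06)); print(atz("wrist",(90,328.5),.06))
bl=(b>120)&(r<90)&(b-r>70)
pts=[(i,np.where(bl[i])[0].max()) for i in range(20,240,6)]; print("edge right",pts[0],pts[-1],ang(pts,.015))
pts=[(i,np.where(bl[i])[0].min()) for i in list(range(20,60,6))+list(range(190,270,6))]; print("edge left",pts[0],pts[-1],ang(pts,.015))
```

```text
stripe (np.float32(-26.37524), array([0.49916934, 0.08376674]), array([0.54480673, 0.06135683]))
[0.48344332 0.09159135 0.06      ]
edge right (20, np.int64(524)) (236, np.int64(529)) (np.float32(-16.566904), array([0.49143268, 0.19179853]), array([0.59552637, 0.16070488]))
edge left (20, np.int64(224)) (268, np.int64(273)) (np.float32(-16.524925), array([0.43048984, 0.0618158 ]), array([0.5521973 , 0.02568279]))
```

```bash
python3 -m inch '0 0 0 0 0.07;0 0 0 0 0.07;0 0 0 0 0.07;0 0 0 0 0.07;0 0 0 0 0.07'; python3 -m inch '0 0 -0.05 0 0.0918;0 0 -0.1 0 0.0918;0 0 -0.15 0 0.0918;0 0 -0.15 0 0.0918';  python3 -m inch '-0.016 -0.27 0 0.6 0.0918;-0.016 -0.27 0 0.6 0.0918;-0.016 -0.27 0 0.6 0.0918;-0.016 -0.27 0 0.6 0.0918;-0.016 -0.27 0 0.6 0.0918'; python3 -m inch '0 0 0 0 0.0918;0 0 0 0 0.0918'; python3 b.py w3 lever_ring lever_eye lever_balance clutch_drum
cat > t.py <<'E'
from h import *
import sys
arm.get_image("top")
for n in sys.argv[1:]:
    for r in arm.place_of("top",n)[:2]: print(n,r["point"],r["conf"],atz("top",r["point"],Z[n]))
E
python3 t.py clamp_knob clamp_hinge post_top pin_top clutch_drum
```

```text
clock: 8.3
position: [0.5629, 0.0544, 0.2487]
ee_rot: [0.689, 3.065, 0.0]
force: [-0.6, -0.9, 0.2]
width: 0.613
gripper_force: 0.0
clock: 8.7
position: [0.5647, 0.0537, 0.4054]
ee_rot: [0.688, 3.055, 0.007]
force: [0.4, -1.0, -0.2]
width: 0.965
gripper_force: 0.0
clock: 9.2
position: [0.4683, -0.1789, 0.3986]
ee_rot: [1.571, 2.721, 0.0]
force: [0.7, -0.3, -0.2]
width: 1.002
gripper_force: 0.0
clock: 9.4
position: [0.4688, -0.1786, 0.3987]
ee_rot: [1.568, 2.722, 0.001]
force: [0.5, 0.4, -0.5]
width: 0.999
gripper_force: 0.0
[ 0.4688 -0.1786  0.3987] [ 0.4311 -0.1161  0.3789]
lever_ring [156.9 313.8] 0.9 [ 0.4388 -0.1478  0.    ]
lever_eye [326.1 306.9] 0.69 [ 0.5176 -0.3002  0.    ]
lever_eye [159.9 311.5] 0.47 [ 0.4383 -0.1512  0.    ]
lever_balance [221.  310.2] 0.87 [ 0.4637 -0.1969  0.022 ]
clamp_knob [250.9, 273.1] 0.69 [0.56072564 0.06150853 0.086     ]
clamp_hinge [283.8, 263.8] 0.94 [0.48485783 0.08262829 0.06      ]
post_top [309.9, 221.7] 0.55 [0.4209198  0.17958248 0.055     ]
pin_top [242.6, 248.7] 0.64 [0.5833651 0.1247065 0.05     ]
pin_top [253.0, 275.7] 0.41 [0.56001129 0.05841989 0.05      ]
clutch_drum [307.3, 357.8] 0.72 [ 0.43620886 -0.14623894  0.        ]
clutch_drum [308.5, 220.3] 0.51 [0.42330785 0.19431768 0.        ]
```

View pics/w3.png

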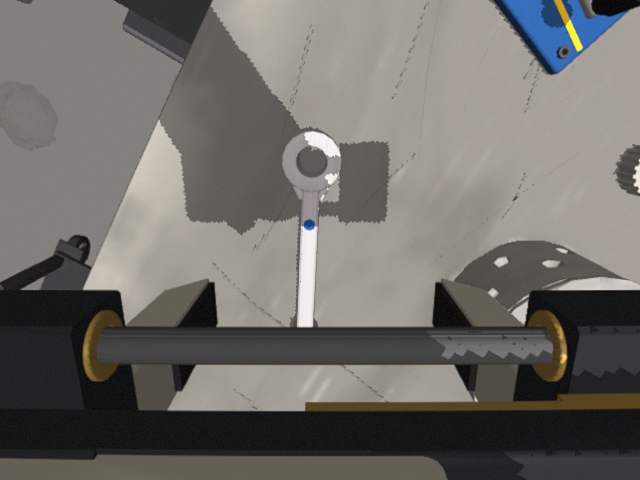

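The ring is at (160, 312), the blue dot at (225, 309), the bar runs straight down the image, and the drum is at the right edge, about (290, 540). At upper right the clamp shows next to the yellow line at an oblique angle, so I'll recheck it later. I'll refine from the dot and the drum, then descend.

```bash
python3 - <<'E'
from h import *
np.set_printoptions(precision=4,suppress=True)
im=cv2.imread("pics/w3.png").astype(int); b,g,r=im[...,0],im[...,1],im[...,2]
m=(b>110)&(r<80)&(b-r>60); m[:200]=0;m[250:]=0
ys,xs=np.where(m); print(len(ys),ys.mean(),xs.mean(),atz("wrist",(ys.mean(),xs.mean()),.032))
print("drum top, from top pic",atz("top",(188,385),.192), "left edge",atz("top",(188,343),.15),"front",atz("top",(233,378),0))
print(proj("wrist",[.5614,.0545,.104]),proj("wrist",[.484,.0905,.06]))
E
python3 -m inch '-0.0135 -0.0135 0 0.05 0.0918;-0.0135 -0.0135 0.04 0.05 0.0918;-0.0135 -0.0135 0.08 0.05 0.0918;-0.0135 -0.0135 0.1 0.05 0.0918;-0.0135 -0.0135 0.1 0.05 0.0918'; python3 b.py w4 lever_ring lever_balance
```

```text
80 224.275 308.875 [ 0.4639 -0.1964  0.032 ]
drum top, from top pic [ 0.6907 -0.1819  0.192 ] left edge [ 0.6992 -0.0945  0.15  ] front [ 0.6243 -0.1946  0.    ]
[-13.3633 648.3015] [-110.5397  547.0985]
clock: 10.45
position: [0.4633, -0.1964, 0.2965]
ee_rot: [-1.633, -2.679, 0.003]
force: [-0.5, -0.3, 0.1]
width: 1.0
gripper_force: 0.0
[ 0.4633 -0.1964  0.2965] [ 0.4287 -0.1322  0.2769]
lever_balance [242.8 325.9] 0.91 [ 0.4634 -0.1992  0.022 ]
```

View pics/w4.png

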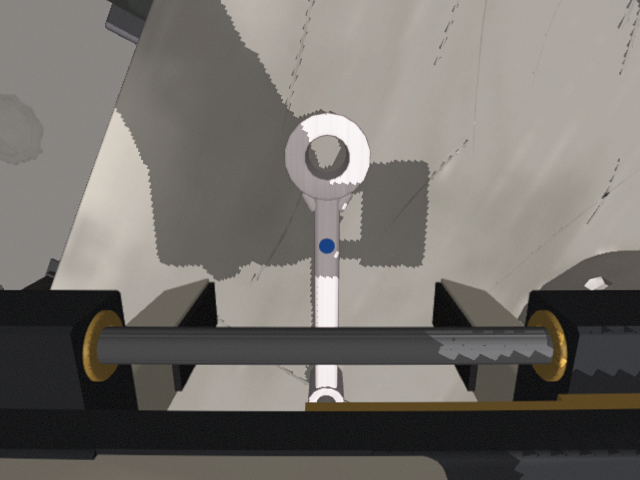

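The bar is vertical at column 326, centred between the fingers, with the dot at (245, 327). I'll descend and grip.

```bash
python3 -m inch '0 0 0.04 0 0.0918;0 0 0.08 0 0.0918;0 0 0.1 0 0.0918;0 0 0.114 0 0.0918;0 0 0.114 0 0.0918' 45;python3 -m inch '0 0 0 0 0.005;0 0 0 0 0.005;0 0 0 0 0.005;0 0 0 0 0.005;0 0 0 0 0.005';python3 -m inch '0 0 0 0 0.005;0 0 0 0 0.005;0 0 0 0 0.005;0 0 0 0 0.005;0 0 0 0 0.005'; python3 -m inch '0 0 0 0 0.005;0 0 0 0 0.005;0 0 0 0 0.005'
```

```text
clock: 11.1
position: [0.4648, -0.1961, 0.1845]
ee_rot: [-1.632, -2.684, 0.0]
force: [-0.6, 0.4, 1.2]
width: 1.001
gripper_force: 0.0
clock: 11.6
position: [0.4647, -0.1959, 0.1851]
ee_rot: [1.631, 2.684, 0.001]
force: [1.0, 0.3, 0.2]
width: 0.615
gripper_force: 0.0
clock: 12.1
position: [0.4644, -0.196, 0.1847]
ee_rot: [-1.632, -2.684, 0.0]
force: [-4.4, -2.3, 3.5]
width: 0.176
gripper_force: 2.1
clock: 12.4
position: [0.4643, -0.1961, 0.1847]
ee_rot: [-1.632, -2.684, 0.0]
force: [-1.2, -1.6, 1.1]
width: 0.169
gripper_force: 45.0
```

```bash
python3 -m inch '0 0 -0.01 0 0.005;0 0 -0.03 0 0.005;0 0 -0.06 0 0.005;0 0 -0.09 0 0.005;0 0 -0.11 0 0.005';python3 -m inch '0 0 -0.02 0 0.005;0 0 -0.04 0 0.005;0 0 -0.05 0 0.005;0 0 -0.05 0 0.005;0 0 -0.05 0 0.005'; python3 b.py w5 lever_ring lever_balance lever_eye
```

```text
clock: 12.9
position: [0.4645, -0.1959, 0.2967]
ee_rot: [1.631, 2.684, 0.001]
force: [0.2, 0.2, -6.3]
width: 0.172
gripper_force: 45.0
clock: 13.4
position: [0.4643, -0.1955, 0.3442]
ee_rot: [-1.631, -2.684, -0.0]
force: [0.6, 0.6, -6.7]
width: 0.17
gripper_force: 45.0
[ 0.4643 -0.1955  0.3442] [ 0.4297 -0.1314  0.3244]
lever_balance [318.6 326.5] 0.83 [ 0.5026 -0.2678  0.022 ]
```

View pics/w5.png

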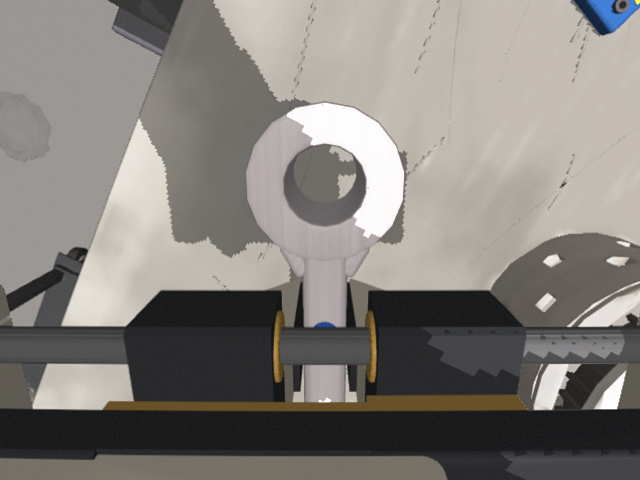

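The lever is held with its bar vertical in the image. The ring's upper rim is centred at about (182, 325), with rows 103–262 and columns 247–404, and the dot is at (325, 325).

```bash
python3 - <<'E'
from h import *
np.set_printoptions(precision=4,suppress=True)
for z in (.1945,.1995,.2045):
    L,Rr,T,B=[atz("wrist",p,z) for p in ((182,247),(182,404),(103,325.5),(261,325.5))]
    c=(L+Rr)/2; g=np.array([.4643,-.1955,z])
    v=c-g; y=np.array([.888,.460]); x=np.array([-.460,.888])
    print(z,"dia",np.linalg.norm(L-Rr),np.linalg.norm(T-B),"c",c,"rel tool xy",v[:2]@x,v[:2]@y, "mid TB rel",((T+B)/2-g)[:2]@x)
print(arm.get_calibration("wrist")["intrinsics"][0][0])
E
# carry: over the bench between lever and fixture
python3 -m inch '0.03 0.012 -0.01 0 0.005;0.07 0.035 -0.01 0 0.005;0.11 0.06 -0.01 0 0.005;0.15 0.08 -0.01 0 0.005;0.19 0.1 -0.01 0 0.005'
```

```text
0.1945 dia 0.04994763351720816 0.05049193208928918 c [ 0.4384 -0.1478  0.1945] rel tool xy 0.05426955156814732 -0.0011045806554781448 mid TB rel 0.05296875817362108
0.1995 dia 0.04802126322828428 0.04854456940245314 c [ 0.438  -0.1472  0.1995] rel tool xy 0.05498007249929485 -0.001114927129143014 mid TB rel 0.05372944784292079
0.2045 dia 0.04609489293936034 0.046597206715617116 c [ 0.4377 -0.1466  0.2045] rel tool xy 0.05569059343044241 -0.0011252736028078657 mid TB rel 0.05449013751222049
408.4215009297094
clock: 14.1
position: [0.4655, 0.0205, 0.3544]
ee_rot: [-1.632, -2.684, 0.001]
force: [0.9, 0.3, -5.8]
width: 0.171
gripper_force: 45.0
```

```bash
python3 -m inch '0.03 0.017 0 -0.08 0.005;0.06 0.035 0 -0.18 0.005;0.09 0.052 0 -0.28 0.005;0.12 0.07 0 -0.38 0.005;0.12 0.07 0 -0.48 0.005';python3 -m inch '0 0 0 -0.1 0.005;0 0 0 -0.2 0.005;0 0 0 -0.28 0.005;0 0 0 -0.33 0.005;0 0 0 -0.33 0.005'; python3 b.py w6 post_top pin_top clamp_knob clamp_hinge lever_ring
python3 - <<'E'
from h import *
snap("top","top6");snap("scene","scene6")
a=cv2.imread("pics/top6.png")[220:340,190:310];b=cv2.imread("pics/scene6.png")[220:340,210:370]
cv2.imwrite("pics/m6.png",np.hstack([cv2.resize(a,(343,343)),cv2.resize(b,(457,343))]))
print(arm.observe())
E
```

```text
clock: 14.6
position: [0.4724, 0.1631, 0.354]
ee_rot: [-0.93, -3.0, -0.002]
force: [-0.3, 0.1, -6.3]
width: 0.168
gripper_force: 45.0
clock: 15.1
position: [0.4726, 0.1572, 0.3542]
ee_rot: [-0.441, -3.11, 0.001]
force: [0.5, 0.2, -6.1]
width: 0.173
gripper_force: 45.0
[0.4726 0.1572 0.3542] [0.4012 0.1765 0.3344]
post_top [149.3 328.4] 0.88 [0.4192 0.1741 0.055 ]
clamp_hinge [271.  240.6] 0.64 [0.4835 0.0903 0.06  ]
{'clock': 15.5, 'joints': array([-0.81836658,  0.29545934,  0.49210919,  1.97168616, -0.17441486,
        0.91528424,  1.05081344]), 'dq': array([ 0.00109494, -0.00036493,  0.0004578 ,  0.00028177,  0.00277036,
        0.00035845,  0.0027436 ]), 'joint_efforts': array([ 2.74836825e-02, -4.91931760e+01,  5.13965204e+00, -2.89733917e+01,
        9.72306443e-03,  8.94885790e-02, -1.31505399e-02]), 'position': array([0.47266286, 0.15756995, 0.35469163]), 'ee_rot': array([-4.42290522e-01, -3.11025854e+00,  5.99014134e-05]), 'force': array([-0.5831371 , -0.14274022, -5.13217798]), 'ft_torque': array([-0.01436935,  0.00059926,  0.02855578]), 'gripper_force': 44.996291399002075, 'width': 0.17136503342382303}
```

View pics/w6.png

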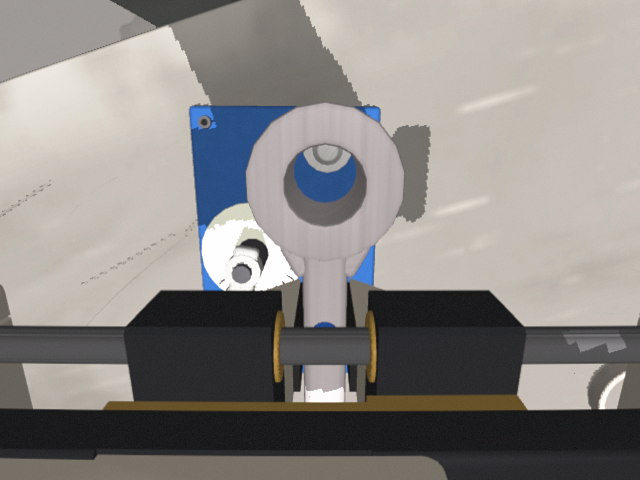

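View pics/m6.png

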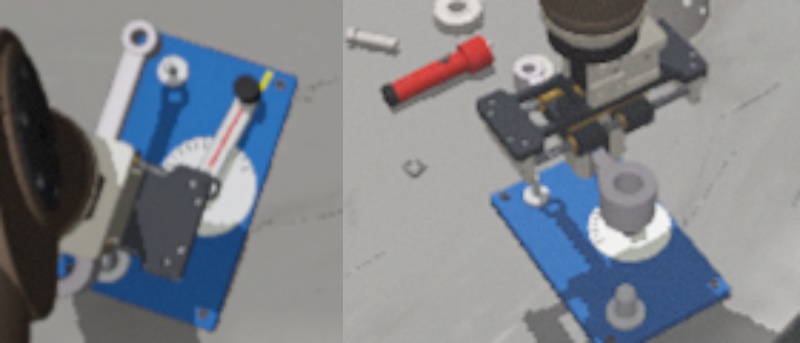

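The clamp arm covers the yellow line, whose tip shows just past the knob. In the wrist view the ring, centred at (182, 325), sits nearly over the post top at (151, 327), with the plate edges symmetric about vertical. I'll lower by 82 mm with a small correction.

```bash
python3 -m inch '0.002 0.0025 0.02 0 0.005;0.002 0.0025 0.04 0 0.005;0.002 0.0025 0.06 0 0.005;0.002 0.0025 0.075 0 0.005;0.002 0.0025 0.082 0 0.005'; python3 -m inch '0 0 0 0 0.005;0 0 0 0 0.005;0 0 0 0 0.005'; python3 b.py w7 post_top
python3 - <<'E'
from h import *
np.set_printoptions(precision=4,suppress=True)
snap("top","top7")
e=arm.look_for("top","lever_eye"); q=arm.place_of("top","lever_eye"); p=arm.place_of("top","pin_top"); k=arm.place_of("top","clamp_knob")
zu=arm.observe()["position"][2]-.1847; print("under",zu)
for r in q[:2]: print("eye",r["point"],r["conf"],atz("top",r["point"],zu))
for r in p[:2]: print("pin",r["point"],r["conf"],atz("top",r["point"],.05))
snap("scene","scene7")
for n,z in (("lever_ring",zu),("lever_eye",zu),("post_top",.055),("pin_top",.05)):
    for r in arm.place_of("scene",n)[:2]: print("scene",n,r["point"],r["conf"],atz("scene",r["point"],z))
a=cv2.imread("pics/top7.png")[220:330,200:300];b=cv2.imread("pics/scene7.png")[220:330,230:330];c=cv2.imread("pics/w7.png")
f=lambda i:cv2.resize(i,(400,440),interpolation=cv2.INTER_CUBIC)
cv2.imwrite("pics/m7.png",np.hstack([f(a),f(b)]))
E
```

```text
clock: 16.0
position: [0.4711, 0.1605, 0.2715]
ee_rot: [-0.442, -3.109, 0.002]
force: [-0.7, -0.2, -5.0]
width: 0.172
gripper_force: 45.0
clock: 16.3
position: [0.4719, 0.1606, 0.2735]
ee_rot: [0.442, 3.109, 0.001]
force: [-0.6, -0.9, -6.0]
width: 0.17
gripper_force: 45.0
[0.4719 0.1606 0.2735] [0.4005 0.1799 0.2537]
post_top [162.1 323.5] 0.89 [0.4189 0.1745 0.055 ]
under 0.08820707007183357
eye [241.0, 245.1] 0.81 [0.5818 0.1276 0.0882]
pin [242.4, 249.8] 0.86 [0.5839 0.1221 0.05  ]
scene lever_ring [315.6, 306.7] 0.71 [0.4196 0.1812 0.0882]
scene lever_eye [274.5, 274.1] 0.59 [0.5821 0.1347 0.0882]
scene post_top [320.9, 308.2] 0.58 [0.4209 0.1733 0.055 ]
scene pin_top [280.5, 275.1] 0.82 [0.5882 0.1265 0.05  ]
scene pin_top [310.8, 291.5] 0.19 [0.4795 0.1753 0.05  ]
```

View pics/m7.png

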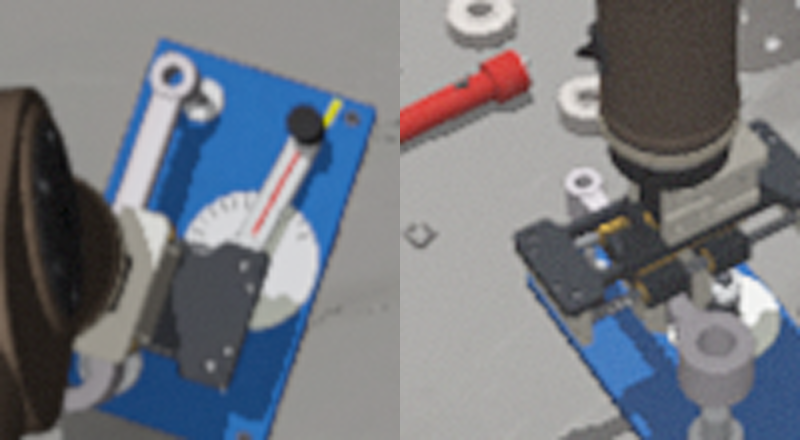

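View pics/w7.png

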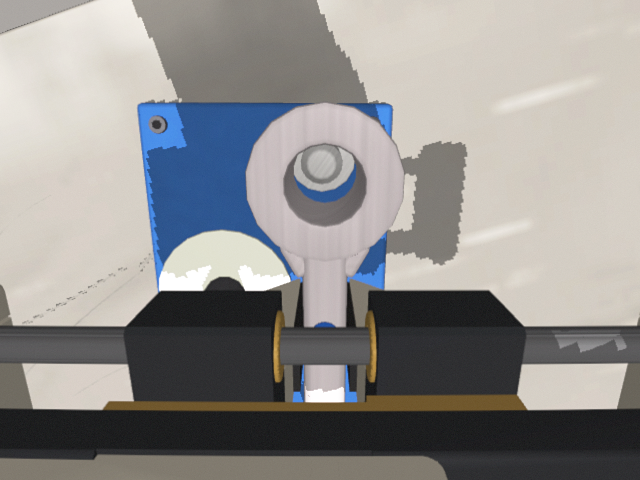

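```bash
python3 -m inch '0 0 0 0.015 0.005;0 0 0 0.015 0.005;0 0 0 0.015 0.005'
python3 - <<'E'
from h import *
np.set_printoptions(precision=1,suppress=True)
s=arm.observe();M=R.from_rotvec(s["ee_rot"]).as_matrix();t=s["position"]
for tilt in (-.06,-.03,0,.03,.06):
    f=lambda x,z:(lambda a,b:t+M@np.array([a*np.cos(tilt)-b*np.sin(tilt),-.0005,.159-(a*np.sin(tilt)+b*np.cos(tilt))]))(x,z)
    # x toward ring, z up from grasp point; underside at -.0257
    print(tilt,[proj("wrist",f(.0545+dx,z)) for dx,z in ((-.0125,-.0257),(-.0125,.0143),(.0125,.0143),(-.025,.0143),(.025,.0143))])
E
```

```text
clock: 17.2
position: [0.4715, 0.1605, 0.2727]
ee_rot: [-0.465, -3.107, 0.0]
force: [0.2, -0.3, -5.6]
width: 0.173
gripper_force: 45.0
-0.06 [array([204.7, 326.1]), array([221.9, 326.7]), array([142.1, 326.8]), array([259.5, 326.7]), array([ 99.7, 326.9])]
-0.03 [array([203.4, 326.1]), array([224. , 326.7]), array([143.6, 326.9]), array([261.5, 326.7]), array([100.5, 326.9])]
0 [array([202. , 326.1]), array([226.3, 326.8]), array([145.3, 326.9]), array([263.7, 326.7]), array([101.5, 327. ])]
0.03 [array([200.8, 326.2]), array([228.6, 326.8]), array([147.3, 327. ]), array([265.9, 326.7]), array([102.8, 327.1])]
0.06 [array([199.7, 326.2]), array([231.2, 326.8]), array([149.5, 327. ]), array([268.2, 326.7]), array([104.4, 327.1])]
```

The observed ring edges (rows 202, 225, 144) match a level lever, and the ring and eye sit over the post and pin about 33 mm and 38 mm clear. I'll hand in.

```bash
python3 -m inch '0 0 0 0 0.005;0 0 0 0 0.005;0 0 0 0 0.005'; python3 -c "from cell import arm; print(arm.sign_off())"
```

```text
clock: 17.5
position: [0.4715, 0.1605, 0.2727]
ee_rot: [0.465, 3.107, 0.0]
force: [0.1, -0.1, -6.1]
width: 0.172
gripper_force: 45.0
the job is handed in; nothing more can be done
None
```

Handed in at 17.5 s: the clamp arm is on the yellow line (last measured at about 1.74 rad against 1.75), and the lever is held level and steady, ring over the post and eye over the pin, about 33 and 38 mm clear; the sign-off gave no verdict.

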